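# Refit the guard grille in a bench dust-extraction box

## Task

Put the guard grille back into the dust-extraction box. It is longer than the opening: hold it by its handle, tilt it, tuck its plain edge in under the deep lip on the robot's side, lower the other edge in through the opening, then slide the grille away from the deep lip until its two tabs drop into the groove of the strip and it lies flat on both ledges, locked in. Feel for the groove and do not force anything: once in the groove, the tabs bend when pressed against its rim with more than 12 N, and no part of the grille may be pressed against the box with more than 45 N. Leave the glue bottle, putty tin and brush alone, and let go of the grille at the end.

Things in the scene. Friction and masses are not known exactly. Their poses are not given: they have to be found in the camera images.
- grille: Loose slatted aluminium grille, 230 mm (x) x 130 mm (y), 0.3 to 0.6 kg. Lying on its ledges it slides at up to about 8 N. Origin under its middle at feet level, z up; plate from z = 5 to 10 mm. Plain edge at x = -115, tab edge at x = +115 mm. Two rubber feet, 14 mm across, 5 mm high, at x = -45, y = -40 and +40 mm. It starts standing upright on the desk.
- grille_grip (a point): Middle of the bar of the steel bridge handle on the grille's middle, 40 mm above the grille's origin (30 mm above the plate's top); axes as the grille's. The bar runs across the grille (along y), flat-sided, 12 mm thick in x, 14 mm high, 71 mm clear between its posts, 23 mm free beneath it. Gripped flat by its sides it carries the grille stiffly.
- plain_edge (a point): Middle of the bottom of the grille's plain edge, the one that goes under the deep lip: (-115, 0, 5) mm in the grille's frame.
- tab_edge (a point): Middle of the plate's underside at the edge with the tabs: (115, 0, 5) mm in the grille's frame.
- tabs: The two sheet-metal tabs of the grille, fixed to its underside: they reach 5 mm down from the plate, flush with the tab edge, 4 mm thick in x, 24 mm wide, at y = -40 and +40 mm. Origin midway between them, (113, 0, 0) mm in the grille's frame, axes as the grille's. They bend if pressed against the groove's rim with over 12 N.
- dust_box: Fixed open-topped grey steel box on the desk, 284 mm (x) x 146 mm (y) x 90 mm high, black hose spigot on its +y side. Origin at the middle of its underside, z up; its -x end has the deep lip and faces the robot. Opening between the end lips 190 mm long, 138 mm wide, no lips at the sides. Both end ledges have their tops at z = 70 mm; both lips are 4 mm thick, undersides at z = 86 mm.
- deep_lip_edge (a point): Middle of the deep lip's lower edge, (-90, 0, 86) mm in the box's frame. Behind it is a pocket 48 mm long, to the end wall at x = -138 mm; its ledge reaches from that wall to x = -84 mm, 16 mm below the lip.
- shallow_lip_edge (a point): Middle of the shallow lip's lower edge, (100, 0, 86) mm in the box's frame; pocket 38 mm long. The ledge here is a clamped strip along y, starting 17 to 46 mm before the lip's edge, with a groove 7 mm wide, 10 mm deep and a rigid rim 2 mm lower behind it. The groove's middle is 2 to 30 mm behind the lip's edge, different each time, not measured.
- glue_bottle: Loose bystander: white glue bottle with a nozzle, 45 mm across, 121 mm high, origin under its middle. Must not be moved.
- putty_tin: Loose bystander: low round putty tin, 62 mm across, 26 mm high, origin under its middle. Must not be moved.
- brush: Loose bystander: round paint brush lying on the desk, 197 mm long along its y axis, 11 mm thick, origin under its middle. Must not be moved.

How it is judged:
By the outcome, as a careful person would: the job done as asked, in the order asked, and still so for the second after the job is handed in, with the robot touching nothing.
It also fails if it takes over 50 s, if anything falls off the work surface, if the arm or the gripper's body presses on something with over 40 N, if the wrist force passes 120 N, or if a joint passes its speed limit or range.

## Robot

A 6-joint arm with a two-finger parallel gripper is mounted at the origin on a cart in front of the work surface, level with it; the furniture and walls round the work are solid. World frame = base frame: x ahead of the robot, y to its left, z up, the work surface at z = 0. Lengths are in m, angles in rad, forces in N, time in s.
With the tool pointing down it reaches from about 0.3 to 0.85 m from the base axis. Payload 4.2 kg.
Tool frame: the origin (TCP) lies at the centre of the arm's flange, where the gripper is bolted on; the fingertips stand 191 mm ahead of it and the grasp point (between the pads) lies 172 mm ahead of it; z points along the fingers, y is the line along which they close (so a half turn about z gives the same grasp; the last joint's range is limited). The gripper opens to 91 mm and grips with 3 to 60 N. Pads are 32 mm wide; open, the fingers measure 118 mm over their backs; the gripper's body (76 mm by 178 mm) begins 60 mm behind the grasp point.
Start: joints at [-1.273, 0.32, 1.565, -0, 1.257, -0.02], TCP at [0.18, -0.546, 0.405] pointing down, gripper open.
Joint ranges: [-3.11, 3.11], [-0.84, 2.01], [0.21, 2.61], [-1.34, 4.49], [0.05, 2.63], [-2.56, 2.56]. Speed limits (rad/s): [2.57, 2.57, 3.14, 3.14, 3.14, 3.14].

## Interface

Orientations are given as a unit quaternion [w, x, y, z].
In Python, from workcell import r, get_image, camera_params, job gives the robot as it stands.
- The arm moves only by the tool drive_tool, never from a script. Its arguments are lists of equal length, an entry for each row: "delta_rot": the turn, a rotation vector about the tool's x, y, z in degrees, a list of three; "translation": the shift along the tool's x, y, z in mm, a list of three; "fingers": the finger opening in mm, from 0 to 91.2. A call has exactly 5 rows; each row is the pose to reach, as a shift and turn from the pose commanded when the call began, along the tool's axes at that moment; what a row does not reach only later rows make up. A row lasts 1/10 s, in which the tool goes at most 50 mm and 8.59 degrees, less where a joint would pass 70% of its speed; a pose out of reach is approached as far as the arm can. A call with a gripper value outside its range is refused whole. The fingers move at their own pace and stop on an object; "force" is the grip in N (left out, the last holds). Time passes only in rows, so rows that repeat a pose let the fingers close, or fill a call up. It gives the time, the measured TCP pose, the force, the opening and the grip force at its end, in the units of the state.
- r.observe(): the state, without advancing time (a new reading comes with each control period).
- get_image(name): name is "scene" or "top"; returns the picture (420x560x3 uint8, blue, green, red); there is no depth.
- camera_params(name): a dict with "K" (3x3 intrinsics, pixels), "dist" ([k1, k2, p1, p2, k3] as OpenCV has them; the pictures are not rectified), "world_from_camera" (4x4, takes a point from camera to world coordinates). Camera axes: x right, y up, looking along -z (the intrinsics and any distortion apply to the point x, -y, -z); pixel columns grow to the right and rows downward; lengths in m; the calibration is good to about 2 mm. A picture is of the moment at which its call begins. camera_params takes no time and is no camera call.
- job.finish_job(): hands the job in; it is judged then, once.
The state is a dict: "t": time; "qpos": joint angles; "qvel": joint speeds; "tau": joint torques, N m; "position": TCP position; "orientation": TCP orientation; "ft_force": force on the tool from outside, world axes, zero at the start; "ft_torque": the same for the moment, N m; "finger_gap": finger opening in m; "gripper_force": force on a finger pad.
Only numpy, scipy, OpenCV 4.12 (cv2) and the standard library are available. Lean on these libraries where they do the work, as an engineer would, in place of code of your own. Each camera call takes 0.05 s, during which the arm holds its last target. There are 200 camera calls.

## Working session

There is one attempt and no reset: what is moved stays moved. The work goes in short steps, Python scripts to look and compute and a tool call to move; the robot and the scene stay as the last step left them, time stands still between calls to the robot, and variables do not carry over. Pictures are saved under pics/ and viewed, at most 10 in all, crops included, and the job is handed in when it is done.

Besides the shell and the picture viewer there is one more tool, called after "Request:" by a JSON object that holds its "fn" and its "kwargs", one argument or row to a line. drive_tool: Moves the arm, as the interface text tells. Its arguments: {"type":"object","properties":{"delta_rot":{"type":"array","items":{"type":"array","items":{"type":"number"}}},"translation":{"type":"array","items":{"type":"array","items":{"type":"number"}}},"fingers":{"type":"array","items":{"type":"number"}},"force":{"type":"number"}},"required":["delta_rot","translation","fingers"]}

```bash
mkdir -p pics; ls; python3 - <<'E'
from workcell import r,get_image,camera_params,job
import cv2
print(r.observe())
for n in("scene","top"):
    cv2.imwrite(f"pics/{n}0.png",get_image(n)); p=camera_params(n); print(n,p)
E
```

```text
pics
{'t': 0.0, 'qpos': array([-1.27300025e+00,  3.20277209e-01,  1.56564522e+00, -4.06467626e-05,
        1.25739982e+00, -2.00095215e-02]), 'qvel': array([-1.07247003e-03,  6.13648479e-04, -1.49991765e-04, -3.17171821e-04,
        3.45800846e-05, -7.97969409e-04]), 'tau': array([-5.51196244e-04, -4.12463880e+01, -2.31978089e+01,  7.25805270e-02,
        4.56652581e-02, -1.57683462e-04]), 'position': array([ 0.17961968, -0.54605236,  0.40394156]), 'orientation': array([-8.53797221e-04,  9.87400130e-01,  1.58241066e-01, -1.38871174e-04]), 'ft_force': array([-0.67785224,  0.10381733, -0.34386726]), 'ft_torque': array([-0.03978893,  0.02345066,  0.0485876 ]), 'gripper_force': 0.0, 'finger_gap': 0.09132544519578732}
scene {'K': array([[541.61260263,   0.        , 269.91619413],
       [  0.        , 541.61260263, 208.56082992],
       [  0.        ,   0.        ,   1.        ]]), 'dist': array([-0.1514829,  0.       ,  0.       ,  0.       ,  0.       ]), 'world_from_camera': array([[-0.78535939,  0.32904975, -0.52434425, -0.09493814],
       [-0.61896679, -0.40437267,  0.67332226,  0.62272123],
       [ 0.00952604,  0.85335163,  0.52124874,  0.74153767],
       [ 0.        ,  0.        ,  0.        ,  1.        ]])}
top {'K': array([[407.74598945,   0.        , 286.1268061 ],
       [  0.        , 407.74598945, 206.52242945],
       [  0.        ,   0.        ,   1.        ]]), 'dist': array([-0.04917375,  0.        ,  0.        ,  0.        ,  0.        ]), 'world_from_camera': array([[ 0.04214196,  0.97554014, -0.21574403,  0.42258994],
       [-0.9991053 ,  0.04191625, -0.00562364, -0.25641608],
       [ 0.00355709,  0.215788  ,  0.97643376,  0.90503924],
       [ 0.        ,  0.        ,  0.        ,  1.        ]])}
```

View pics/scene0.png

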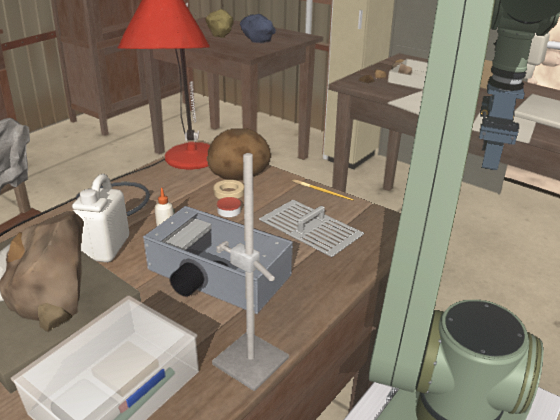

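View pics/top0.png

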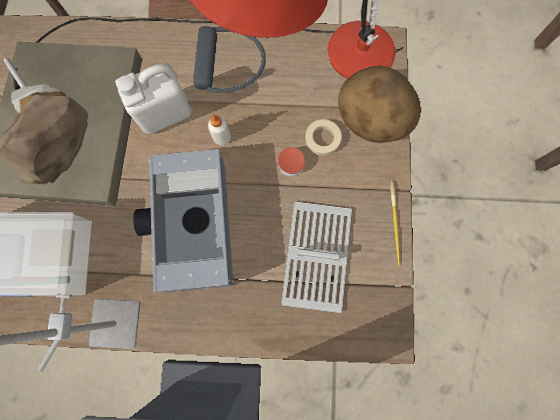

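```bash
cat > h.py <<'E'
import numpy as np,cv2
from workcell import r,get_image,camera_params,job
from scipy.spatial.transform import Rotation as R
P={n:camera_params(n) for n in("scene","top")}
def ray(n,uv):
    p=P[n]; q=cv2.undistortPoints(np.array(uv,float).reshape(-1,1,2),p["K"],p["dist"]).reshape(-1,2)
    d=np.c_[q[:,0],-q[:,1],-np.ones(len(q))]@p["world_from_camera"][:3,:3].T
    return p["world_from_camera"][:3,3],d
def plane(n,uv,z):
    o,d=ray(n,uv); return o+d*((z-o[2])/d[:,2])[:,None]
def px(n,X):
    p=P[n];T=np.linalg.inv(p["world_from_camera"]);c=np.asarray(X,float).reshape(-1,3)@T[:3,:3].T+T[:3,3]
    return cv2.projectPoints((c*[1,-1,-1])[:,None],np.zeros(3),np.zeros(3),p["K"],p["dist"])[0].reshape(-1,2)
def tcp():
    s=r.observe();q=s["orientation"];return s,np.array(s["position"]),R.from_quat(np.r_[q[1:],q[0]])
E
python3 - <<'E'
from h import *
im=cv2.imread("pics/top0.png")
a=cv2.resize(im[190:325,270:415],None,fx=4,fy=4,interpolation=cv2.INTER_CUBIC)[:540,:400]
b=cv2.resize(im[140:300,130:230],None,fx=3.375,fy=3.375,interpolation=cv2.INTER_CUBIC)
cv2.imwrite("pics/c0.png",np.hstack([a,b[:540]]))
# bright grille mask / box mask
hsv=cv2.cvtColor(im,cv2.COLOR_BGR2HSV)
g=((hsv[...,1]<45)&(hsv[...,2]>125)).astype(np.uint8); m=np.zeros_like(g);m[195:318,275:360]=g[195:318,275:360]
m=cv2.morphologyEx(m,cv2.MORPH_CLOSE,np.ones((7,7)))
c=max(cv2.findContours(m,0,2)[0],key=cv2.contourArea);box=cv2.boxPoints(cv2.minAreaRect(c));q=cv2.approxPolyDP(c,6,True).reshape(-1,2);print(box,q)
print(plane("top",q,.01).round(4))
print("stand",plane("top",[[115,323],[91,300],[138,348]],.0).round(3))
b2=((hsv[...,0]>95)&(hsv[...,0]<130)&(hsv[...,1]>25)).astype(np.uint8); m=np.zeros_like(b2);m[142:300,145:236]=b2[142:300,145:236]
m=cv2.morphologyEx(m,cv2.MORPH_OPEN,np.ones((5,5)))
c=max(cv2.findContours(m,0,2)[0],key=cv2.contourArea);q=cv2.approxPolyDP(c,5,True).reshape(-1,2);print(q,plane("top",q,.09).round(4))
E
```

```text
[[280.2326  305.0296 ]
 [293.49707 200.80872]
 [354.52667 208.57611]
 [341.2622  312.797  ]] [[295 201]
 [281 304]
 [341 312]
 [351 209]]
[[ 0.634  -0.2707  0.01  ]
 [ 0.4063 -0.2493  0.01  ]
 [ 0.3948 -0.3781  0.01  ]
 [ 0.6209 -0.3973  0.01  ]]
stand [[0.349 0.107 0.   ]
 [0.395 0.167 0.   ]
 [0.3   0.052 0.   ]]Traceback (most recent call last):
  File "<stdin>", line 15, in <module>
ValueError: max() iterable argument is empty
```

View pics/c0.png

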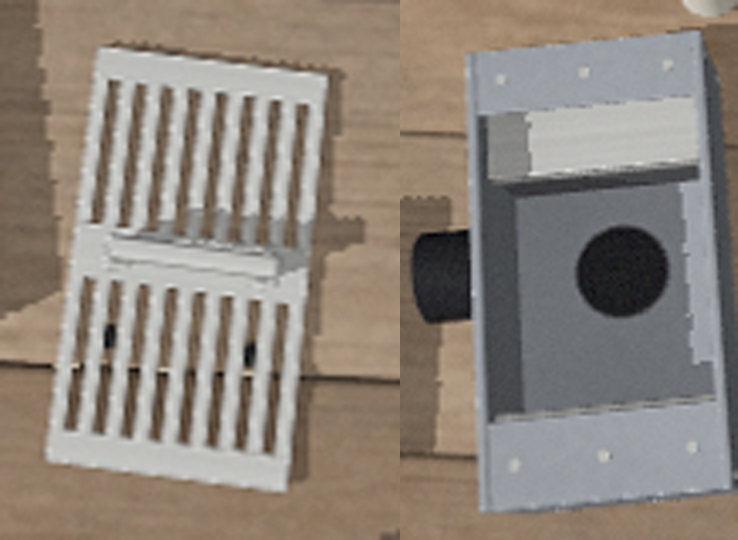

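```bash
python3 - <<'E'
from h import *
f=lambda L:np.array([[ (x-400)/3.375+130,y/3.375+140] for x,y in L])-.3
g=lambda L:np.array([[ x/4+270,y/4+190] for x,y in L])-.3
b=plane("top",f([(467,55),(700,31),(732,488),(482,512)]),.09);print("box",b.round(4),b.mean(0).round(4))
A=lambda v:np.degrees(np.arctan2(v[1],v[0])).round(2)
print("yaws",A(b[0]-b[3]),A(b[1]-b[2]),A(b[0]-b[1])-90,A(b[3]-b[2])-90, [np.linalg.norm(b[i]-b[i-1]).round(4) for i in range(4)])
c=b.mean(0);yaw=np.radians(np.mean([A(b[0]-b[3]),A(b[1]-b[2]),A(b[0]-b[1])-90,A(b[3]-b[2])-90]));Rz=R.from_euler('z',yaw)
loc=lambda p:(Rz.inv().apply(p-np.r_[c[:2],0])).round(4)
print("shallow lip edge z90",loc(plane("top",f([(480,114),(697,97)]),.09)))
print("deep lip edge",loc(plane("top",f([(487,425),(715,400)]),.09)))
print("strip start z70",loc(plane("top",f([(492,182),(699,161)]),.07)))
k=plane("top",g([(98,46),(327,73),(289,492),(46,461)]),.01);print("gr",k.round(4),k.mean(0).round(4),A(k[0]-k[3]),A(k[1]-k[2]),A(k[0]-k[1])-90,A(k[3]-k[2])-90)
h=plane("top",g([(108,235),(278,255),(278,276),(108,257)]),.047);print("bar",h.round(4),h.mean(0))
s=plane("scene",[[298,218],[324,208]],.047);print("bar scene",s)
print("bottle,tin",plane("top",[[220,135]],.02),plane("top",[[291,161]],.026))
# stand height: rod top scene pixel
o,d=ray("scene",[[248,156]]);print(px("top",o+np.outer(np.arange(.3,1.5,.1),d[0])).round(),(o+np.outer(np.arange(.3,1.5,.1),d[0])).round(3))
E
```

```text
box [[ 0.6997  0.0416  0.09  ]
 [ 0.7214 -0.1036  0.09  ]
 [ 0.4411 -0.1441  0.09  ]
 [ 0.4205  0.001   0.09  ]] [ 0.5707 -0.0513  0.09  ]
yaws 8.28 8.23 8.510000000000005 8.079999999999998 [np.float64(0.2821), np.float64(0.1468), np.float64(0.2832), np.float64(0.1466)]
shallow lip edge z90 [[ 0.1015  0.0663  0.09  ]
 [ 0.0985 -0.0688  0.09  ]]
deep lip edge [[-0.0908  0.0684  0.09  ]
 [-0.0894 -0.067   0.09  ]]
strip start z70 [[ 0.0628  0.0662  0.07  ]
 [ 0.0631 -0.0646  0.07  ]]
gr [[ 0.6334 -0.2689  0.01  ]
 [ 0.6234 -0.3983  0.01  ]
 [ 0.3935 -0.3801  0.01  ]
 [ 0.4044 -0.2498  0.01  ]] [ 0.5137 -0.3243  0.01  ] -4.77 -4.51 -4.439999999999998 -4.780000000000001
bar [[ 0.5227 -0.2776  0.047 ]
 [ 0.5159 -0.3674  0.047 ]
 [ 0.5048 -0.3676  0.047 ]
 [ 0.5111 -0.278   0.047 ]] [ 0.51361251 -0.32262857  0.047     ]
bar scene [[ 0.52469431 -0.28284571  0.047     ]
 [ 0.5016279  -0.36095467  0.047     ]]
bottle,tin [[ 0.78119719 -0.09102324  0.02      ]] [[ 0.7228037 -0.2579318  0.026    ]]
[[-192.  463.]
 [-340.  535.]
 [-275.  493.]
 [-171.  431.]
 [ -70.  372.]
 [  19.  321.]
 [  94.  278.]
 [ 158.  242.]
 [ 212.  211.]
 [ 258.  185.]
 [ 298.  163.]
 [ 332.  144.]] [[ 0.082  0.416  0.61 ]
 [ 0.14   0.348  0.566]
 [ 0.199  0.279  0.522]
 [ 0.258  0.21   0.478]
 [ 0.317  0.141  0.434]
 [ 0.376  0.073  0.391]
 [ 0.434  0.004  0.347]
 [ 0.493 -0.065  0.303]
 [ 0.552 -0.134  0.259]
 [ 0.611 -0.202  0.215]
 [ 0.67  -0.271  0.171]
 [ 0.728 -0.34   0.127]]
```

```bash
cat >> h.py <<'E'
M=R.from_matrix(np.array([[0,1,0],[1,0,0],[0,0,-1.]]))
BOX=np.array([.5707,-.0513,0]);BY=8.27
def show(Rg,G,off=(0,0,0)):  # move so that the grille's origin is at G
    s,p,Rt=tcp();T=G+Rg.apply(np.array([0,0,.212])+off)
    print("tcp target",T.round(4),"trans mm",(Rt.inv().apply(T-p)*1e3).round(1),"rot",np.degrees((Rt.inv()*Rg*M).as_rotvec()).round(2))
def grille(off=(0,0,0)):   # grille pose in box frame from the arm
    s,p,Rt=tcp();Rg=Rt*M.inv();Rb=R.from_euler('z',BY,degrees=True)
    G=p-Rg.apply(np.array([0,0,.212])+off);L=lambda q:((Rb.inv().apply(G+Rg.apply(q)-BOX))*1e3).round(1)
    print("t",s["t"],"plain",L([-.115,0,.005]),"tab",L([.115,0,.005]),"eul zyx",(Rb.inv()*Rg).as_euler('ZYX',degrees=True).round(2),"F",Rb.inv().apply(s["ft_force"]).round(2),"Mo",Rb.inv().apply(s["ft_torque"]).round(2),s["finger_gap"],s["gripper_force"])
def toplain(x,y,z,a,off=(0,0,0)): # plain edge to box (x,y,z) mm at tilt a deg (tab edge up)
    Rb=R.from_euler('z',BY,degrees=True);Rg=Rb*R.from_euler('y',-a,degrees=True)
    G=BOX+Rb.apply(np.array([x,y,z])/1e3)-Rg.apply([-.115,0,.005]);show(Rg,G,off)
E
python3 - <<'E'
from h import *
Rg=R.from_euler('z',-4.6,degrees=True);show(Rg,np.array([.5137,-.3235,.08]));show(Rg,np.array([.5137,-.3235,0]))
E
```

```text
tcp target [ 0.5137 -0.3235  0.292 ] trans mm [ 386.9 -106.8  112.2] rot [-8.000e-02 -5.000e-02 -6.719e+01]
tcp target [ 0.5137 -0.3235  0.212 ] trans mm [ 386.9 -106.7  192.2] rot [-8.000e-02 -5.000e-02 -6.719e+01]
```

Request:
{"fn": "drive_tool", "kwargs": {
  "delta_rot": [
    [0,0,-7],
    [0,0,-14],
    [0,0,-21],
    [0,0,-28],
    [0,0,-35]
  ],
  "translation": [
    [40,-10,10],
    [80,-20,20],
    [120,-30,30],
    [160,-40,40],
    [200,-55,50]
  ],
  "fingers": [50,50,50,50,50]
}}

```text
t: 0.6
position: [0.3537, -0.4306, 0.354]
orientation: [-0.0, 0.893, 0.45, -0.0]
ft_force: [0.4, -1.1, -0.2]
finger_gap: 0.054
gripper_force: 0.0
```

```bash
python3 - <<'E'
from h import *
Rg=R.from_euler('z',-4.6,degrees=True);show(Rg,np.array([.5137,-.3235,.08]))
E
```

```text
tcp target [ 0.5137 -0.3235  0.292 ] trans mm [181.3  64.8  62. ] rot [-1.000e-02  0.000e+00 -3.193e+01]
```

Request:
{"fn": "drive_tool", "kwargs": {
  "delta_rot": [
    [0,0,-8],
    [0,0,-16],
    [0,0,-24],
    [0,0,-32],
    [0,0,-32]
  ],
  "translation": [
    [45,16,15],
    [90,32,31],
    [140,49,47],
    [181,65,62],
    [181,65,62]
  ],
  "fingers": [50,50,50,50,50]
}}

```text
t: 1.1
position: [0.5162, -0.3221, 0.29]
orientation: [-0.002, 0.734, 0.679, 0.0]
ft_force: [-0.3, 0.3, -0.2]
finger_gap: 0.05
gripper_force: 0.0
```

```bash
python3 - <<'E'
from h import *
Rg=R.from_euler('z',-4.6,degrees=True);show(Rg,np.array([.5137,-.3235,.00]))
im=get_image("top");cv2.imwrite("pics/t1.png",cv2.resize(im[180:340,250:400],None,fx=3,fy=3));im=get_image("scene");cv2.imwrite("pics/s1.png",np.hstack([cv2.resize(im[160:280,230:400],None,fx=3,fy=3)]))
E
```

```text
tcp target [ 0.5137 -0.3235  0.212 ] trans mm [-1.8 -2.2 78. ] rot [-0.12 -0.17  0.2 ]
```

View pics/s1.png

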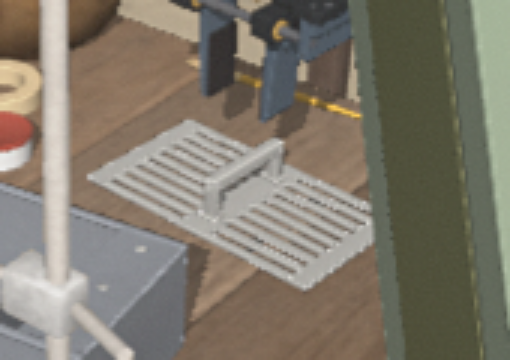

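Request:
{"fn": "drive_tool", "kwargs": {
  "delta_rot": [
    [0,0,0],
    [0,0,0],
    [0,0,0],
    [0,0,0],
    [0,0,0]
  ],
  "translation": [
    [0,0,20],
    [0,0,40],
    [0,0,60],
    [0,0,60],
    [0,0,60]
  ],
  "fingers": [50,50,50,50,50]
}}

```text
t: 1.7
position: [0.5122, -0.3264, 0.2334]
orientation: [0.0, 0.737, 0.676, -0.0]
ft_force: [0.6, -0.9, -0.5]
finger_gap: 0.0503
gripper_force: 0.0
```

```bash
python3 - <<'E'
from h import *
Rg=R.from_euler('z',-4.6,degrees=True);show(Rg,np.array([.5137,-.3235,.00]))
E
```

```text
tcp target [ 0.5137 -0.3235  0.212 ] trans mm [ 3.   1.2 21.4] rot [ 0.01  0.02 -0.3 ]
```

Request:
{"fn": "drive_tool", "kwargs": {
  "delta_rot": [
    [0,0,0],
    [0,0,-0.3],
    [0,0,-0.3],
    [0,0,-0.3],
    [0,0,-0.3]
  ],
  "translation": [
    [1,1,11],
    [3,1,21],
    [3,1,21],
    [3,1,21],
    [3,1,21]
  ],
  "fingers": [50,50,50,40,30]
}}

```text
t: 2.2
position: [0.5144, -0.3225, 0.212]
orientation: [0.0, 0.734, 0.679, 0.0]
ft_force: [0.7, -0.4, 0.2]
finger_gap: 0.037
gripper_force: 0.0
```

Request:
{"fn": "drive_tool", "kwargs": {
  "delta_rot": [
    [0,0,0],
    [0,0,0],
    [0,0,0],
    [0,0,0],
    [0,0,0]
  ],
  "translation": [
    [0,0,0],
    [0,0,0],
    [0,0,0],
    [0,0,0],
    [0,0,0]
  ],
  "fingers": [10,5,5,5,5],
  "force": 45
}}

```text
t: 2.7
position: [0.514, -0.3226, 0.2119]
orientation: [-0.0, 0.734, 0.679, -0.0]
ft_force: [-2.2, -0.4, 2.0]
finger_gap: 0.0114
gripper_force: 45.0
```

```bash
python3 - <<'E'
from h import *
Rg=R.from_euler('z',-4.6,degrees=True);show(Rg,np.array([.5137,-.3235,.00]));s=tcp()[0];print(s["finger_gap"],s["gripper_force"],s["ft_force"],s["ft_torque"])
E
```

```text
tcp target [ 0.5137 -0.3235  0.212 ] trans mm [-0.9 -0.2 -0.1] rot [-0.03  0.    0.1 ]
0.01144161749676194 44.99519169330597 [-2.1564148  -0.37427874  2.03833588] [-0.03980739  0.18941329 -0.13997877]
```

Request:
{"fn": "drive_tool", "kwargs": {
  "delta_rot": [
    [0,0,0],
    [0,0,0],
    [0,0,0],
    [0,0,0],
    [0,0,0]
  ],
  "translation": [
    [0,0,-20],
    [0,0,-60],
    [0,0,-100],
    [0,0,-140],
    [0,0,-140]
  ],
  "fingers": [5,5,5,5,5]
}}

```text
t: 3.2
position: [0.5153, -0.3232, 0.3569]
orientation: [0.006, 0.734, 0.679, 0.001]
ft_force: [1.5, -1.6, -4.2]
finger_gap: 0.0121
gripper_force: 45.0
```

```bash
python3 - <<'E'
from h import *
grille();toplain(-70,0,135,0);toplain(-75,0,110,11)
E
```

```text
t 3.2 plain [-204.3 -237.3  148.8] tab [  20.  -288.   151.1] eul zyx [-12.75  -0.59  -0.31] F [ 1.28 -1.78 -4.2 ] Mo [-0.18 -0.25  0.02] 0.012077018751903841 44.99604642391205
tcp target [ 0.6152 -0.0448  0.342 ] trans mm [285.4  77.7  14.2] rot [  0.55   0.38 -12.76]
tcp target [ 0.5691 -0.0515  0.3351] trans mm [275.1  32.2  20.6] rot [-10.4    1.6  -12.68]
```

Request:
{"fn": "drive_tool", "kwargs": {
  "delta_rot": [
    [0,0,-2],
    [-2,0,-5],
    [-4,1,-8],
    [-6,1,-10],
    [-8,1.2,-12]
  ],
  "translation": [
    [30,3,0],
    [75,10,0],
    [120,15,0],
    [165,20,0],
    [210,26,5]
  ],
  "fingers": [5,5,5,5,5]
}}

```text
t: 3.7
position: [0.556, -0.1135, 0.3443]
orientation: [0.043, 0.657, 0.75, 0.054]
ft_force: [1.3, -0.7, -5.0]
finger_gap: 0.0116
gripper_force: 45.0
```

```bash
python3 - <<'E'
from h import *
grille();toplain(-75,0,110,11)
E
```

```text
t 3.7 plain [-108.8  -56.8  123.4] tab [119.  -59.7 155.2] eul zyx [-0.72 -7.94  0.42] F [ 1.22 -0.91 -5.05] Mo [-0.03  0.06  0.03] 0.01164841015722021 44.9952095746994
tcp target [ 0.5691 -0.0515  0.3351] trans mm [59.6 19.7 12.5] rot [-3.06 -0.31 -0.72]
```

Request:
{"fn": "drive_tool", "kwargs": {
  "delta_rot": [
    [-1,0,-0.3],
    [-3,-0.3,-0.7],
    [-3,-0.3,-0.7],
    [-3,-0.3,-0.7],
    [-3,-0.3,-0.7]
  ],
  "translation": [
    [25,8,5],
    [50,16,10],
    [60,20,12],
    [60,20,12],
    [60,20,12]
  ],
  "fingers": [5,5,5,5,5]
}}

```text
t: 4.2
position: [0.5697, -0.0534, 0.3367]
orientation: [0.063, 0.652, 0.753, 0.071]
ft_force: [0.7, -0.4, -5.5]
finger_gap: 0.0116
gripper_force: 45.0
```

```bash
python3 - <<'E'
from h import *
grille();toplain(-75,0,110,11)
im=get_image("top");grille();cv2.imwrite("pics/t2.png",cv2.resize(im[140:310,120:260],None,fx=4,fy=3.5,interpolation=cv2.INTER_CUBIC))
im2=get_image("scene");cv2.imwrite("pics/s2.png",cv2.resize(im2[170:320,120:320],None,fx=4,fy=4,interpolation=cv2.INTER_CUBIC))
E
```

```text
t 4.2 plain [-75.1  -2.1 111.7] tab [150.7  -2.3 155.2] eul zyx [ -0.05 -10.89  -0.07] F [ 0.62 -0.53 -5.54] Mo [-0.03  0.22 -0.04] 0.011638559788864158 44.996012449264526
tcp target [ 0.5691 -0.0515  0.3351] trans mm [ 1.9 -0.6  1.5] rot [-0.11  0.08 -0.05]
t 4.25 plain [-74.9  -2.4 112.1] tab [150.9  -2.8 155.8] eul zyx [ -0.1  -10.95  -0.08] F [ 0.41 -0.01 -5.54] Mo [-0.04  0.24  0.03] 0.011476686300200696 44.99583899974823
```

View pics/t2.png

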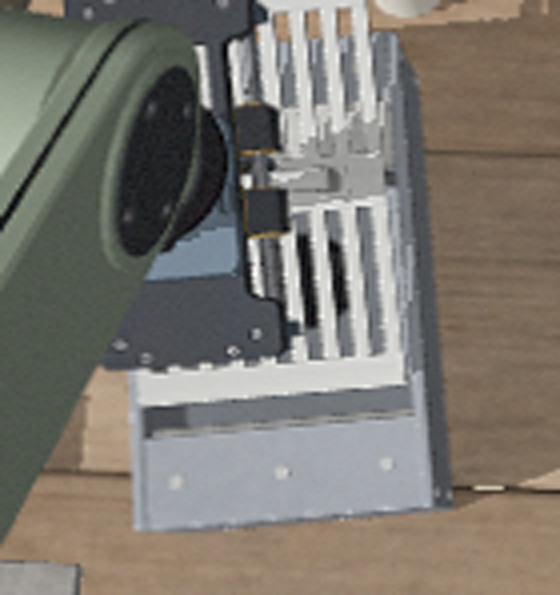

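View pics/s2.png

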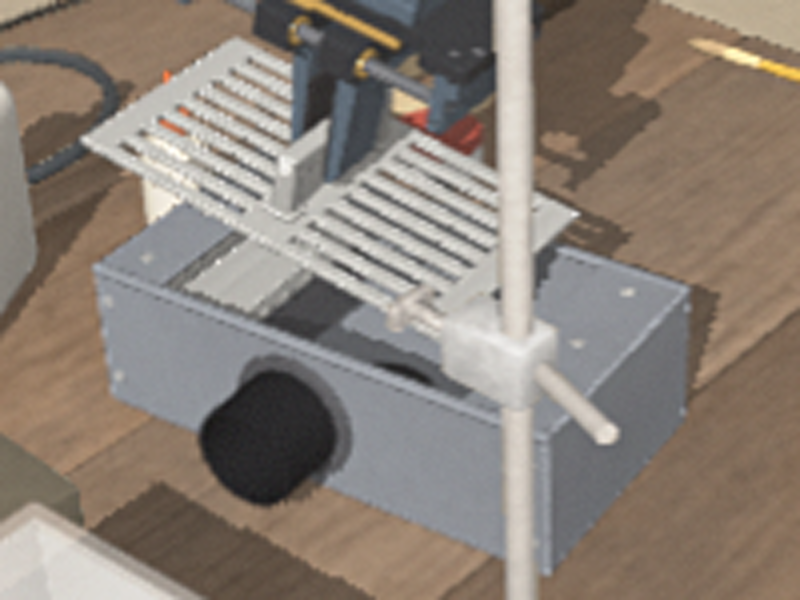

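```bash
python3 - <<'E'
from h import *
s,p,Rt=tcp();Rg=Rt*M.inv();G=p-Rg.apply([0,0,.212])
c=np.array([[-.115,.065,.01],[-.115,-.065,.01],[.115,.065,.01],[.115,-.065,.01],[-.115,.065,.005],[-.115,-.065,.005]])
W=G+Rg.apply(c)
print("top crop",((px("top",W)-[120,140]+.5)*[4,3.5]).round(1)); print("scene crop",((px("scene",W)-[120,170]+.5)*4).round(1))
Rb=R.from_euler('z',BY,degrees=True)
b=np.array([[-.142,.073,.09],[-.142,-.073,.09],[.142,.073,.09],[.142,-.073,.09]])
print("box scene",((px("scene",BOX+Rb.apply(b))-[120,170]+.5)*4).round(1));print("box top",((px("top",BOX+Rb.apply(b))-[120,140]+.5)*[4,3.5]).round(1))
toplain(-75,0,80,11)
E
```

```text
top crop [[137.8 408.8]
 [405.  386.2]
 [ 96.5  -2.9]
 [361.4 -25.5]
 [140.9 408. ]
 [406.4 385.4]]
scene crop [[442.4 340.1]
 [578.8 214.9]
 [ 81.1 139.5]
 [235.6  37.7]
 [441.1 347.6]
 [577.2 222.2]]
box scene [[548.6 440. ]
 [692.5 289. ]
 [ 94.4 266.8]
 [261.  145.5]]
box top [[138.7 533.2]
 [433.9 507.5]
 [120.9  56.1]
 [395.5  32.3]]
tcp target [ 0.5691 -0.0515  0.3051] trans mm [ 2.5 -6.5 31.7] rot [-0.    0.1  -0.13]
```

Request:
{"fn": "drive_tool", "kwargs": {
  "delta_rot": [
    [0,0,0],
    [0,0,-0.1],
    [0,0,-0.1],
    [0,0,-0.1],
    [0,0,-0.1]
  ],
  "translation": [
    [1,-2,10],
    [2.5,-4,20],
    [2.5,-6.5,31.5],
    [2.5,-6.5,31.5],
    [2.5,-6.5,31.5]
  ],
  "fingers": [5,5,5,5,5]
}}

```text
t: 4.8
position: [0.5692, -0.0506, 0.3052]
orientation: [0.063, 0.651, 0.753, 0.072]
ft_force: [0.3, 0.2, -4.6]
finger_gap: 0.0118
gripper_force: 45.0
```

```bash
python3 - <<'E'
from h import *
grille();toplain(-76,0,74,11);toplain(-110,0,73.5,10);toplain(-127,0,73,8)
E
```

```text
t 4.8 plain [-74.7   0.7  80.1] tab [151.    0.8 124. ] eul zyx [  0.03 -11.01  -0.07] F [ 0.28  0.12 -4.61] Mo [ 0.02  0.21 -0.  ] 0.011773274723335126 44.99611437320709
tcp target [ 0.5681 -0.0517  0.2991] trans mm [-0.9 -2.4  5.7] rot [0.01 0.06 0.03]
tcp target [ 0.5383 -0.056   0.2973] trans mm [ -0.9 -32.2   1.8] rot [1.01 0.06 0.03]
tcp target [ 0.5292 -0.0573  0.294 ] trans mm [ -0.9 -41.9   3.3] rot [3.01 0.06 0.03]
```

Request:
{"fn": "drive_tool", "kwargs": {
  "delta_rot": [
    [0,0,0],
    [0,0,0],
    [0.5,0,0],
    [1,0,0],
    [1,0,0]
  ],
  "translation": [
    [-0.5,-2.4,5.7],
    [-0.5,-10,5],
    [-0.5,-21,3.5],
    [-0.5,-32,1.8],
    [-0.5,-32,1.8]
  ],
  "fingers": [5,5,5,5,5]
}}

```text
t: 5.3
position: [0.5365, -0.0556, 0.2978]
orientation: [0.057, 0.652, 0.753, 0.065]
ft_force: [-0.4, -0.1, -4.8]
finger_gap: 0.0116
gripper_force: 45.0
```

```bash
python3 - <<'E'
from h import *
grille();toplain(-127,0,73,8);toplain(-132,0,72.5,8)
E
```

```text
t 5.3 plain [-112.1    0.5   74.1] tab [114.5   0.5 113.7] eul zyx [ 0.01 -9.91 -0.05] F [-0.4  -0.03 -4.84] Mo [-0.06  0.15 -0.03] 0.011637978073619177 44.99574959278107
tcp target [ 0.5292 -0.0573  0.294 ] trans mm [-0.7 -8.   2.5] rot [1.91 0.05 0.01]
tcp target [ 0.5243 -0.0581  0.2935] trans mm [ -0.7 -13.    2.1] rot [1.91 0.05 0.01]
```

Request:
{"fn": "drive_tool", "kwargs": {
  "delta_rot": [
    [0.9,0,0],
    [1.9,0,0],
    [1.9,0,0],
    [1.9,0,0],
    [1.9,0,0]
  ],
  "translation": [
    [-0.3,-3,1.2],
    [-0.5,-7,2.5],
    [-0.5,-10,2.3],
    [-0.5,-13,2.1],
    [-0.5,-13,2.1]
  ],
  "fingers": [5,5,5,5,5]
}}

```text
t: 5.8
position: [0.526, -0.0578, 0.2935]
orientation: [0.047, 0.652, 0.754, 0.053]
ft_force: [0.4, 0.1, -5.3]
finger_gap: 0.0113
gripper_force: 45.0
```

```bash
python3 - <<'E'
from h import *
grille();toplain(-135,0,72.5,8);toplain(-135,0,72,5);toplain(-135,0,71.5,2)
E
```

```text
t 5.8 plain [-129.7   -0.3   72.3] tab [ 98.   -0.2 104.9] eul zyx [ 0.03 -8.14 -0.07] F [ 0.41  0.09 -5.34] Mo [ 0.01  0.15 -0.01] 0.011297096845747187 44.995885491371155
tcp target [ 0.5213 -0.0585  0.2935] trans mm [-0.  -4.8 -0.7] rot [0.14 0.07 0.03]
tcp target [ 0.5326 -0.0568  0.2882] trans mm [-0.   5.8  6.1] rot [3.14 0.07 0.03]
tcp target [ 0.5437 -0.0552  0.2824] trans mm [-0.  16.1 13.5] rot [6.14 0.07 0.03]
```

Request:
{"fn": "drive_tool", "kwargs": {
  "delta_rot": [
    [0,0,0],
    [0,0,0],
    [0,0,0],
    [0,0,0],
    [0,0,0]
  ],
  "translation": [
    [0,-1,0],
    [0,-2,0],
    [0,-3,0],
    [0,-4,0],
    [0,-4,0]
  ],
  "fingers": [5,5,5,5,5]
}}

```text
t: 6.3
position: [0.5223, -0.0583, 0.293]
orientation: [0.047, 0.652, 0.754, 0.053]
ft_force: [0.1, -0.4, -6.2]
finger_gap: 0.0117
gripper_force: 45.0
```

```bash
python3 - <<'E'
from h import *
grille();toplain(-135,0,72.5,8);toplain(-135,0,72,5);toplain(-135,0,71.5,2)
E
```

```text
t 6.3 plain [-133.3   -0.3   71.8] tab [ 94.3  -0.2 104.4] eul zyx [ 0.03 -8.16 -0.08] F [ 0.02 -0.37 -6.18] Mo [-0.02  0.14  0.01] 0.011697166500898085 44.99594449996948
tcp target [ 0.5213 -0.0585  0.2935] trans mm [-0.  -1.  -0.6] rot [0.16 0.07 0.03]
tcp target [ 0.5326 -0.0568  0.2882] trans mm [-0.   9.6  6.2] rot [3.16 0.07 0.03]
tcp target [ 0.5437 -0.0552  0.2824] trans mm [ 0.  19.9 13.6] rot [6.16 0.07 0.03]
```

Request:
{"fn": "drive_tool", "kwargs": {
  "delta_rot": [
    [0,0,0],
    [0,0,0],
    [0,0,0],
    [0,0,0],
    [0,0,0]
  ],
  "translation": [
    [0,-0.5,-0.3],
    [0,-1,-0.5],
    [0,-1.5,-0.5],
    [0,-2,-0.5],
    [0,-2,-0.5]
  ],
  "fingers": [5,5,5,5,5]
}}

```text
t: 6.8
position: [0.5203, -0.0586, 0.2932]
orientation: [0.047, 0.652, 0.754, 0.053]
ft_force: [0.2, 0.3, -5.8]
finger_gap: 0.0118
gripper_force: 45.0
```

```bash
python3 - <<'E'
from h import *
grille()
E
```

```text
t 6.8 plain [-135.3   -0.3   72. ] tab [ 92.3  -0.2 104.7] eul zyx [ 0.03 -8.16 -0.08] F [ 0.2   0.3  -5.81] Mo [-0.03  0.12 -0.03] 0.011774186496366867 44.99598026275635
```

```bash
python3 - <<'E'
from h import *
for a,z in((7,72),(6,72),(5,72),(4,72),(3,72)):toplain(-135.3,0,z,a)
E
```

```text
tcp target [ 0.5248 -0.058   0.2915] trans mm [0.  4.2 2.4] rot [1.16 0.08 0.03]
tcp target [ 0.5286 -0.0574  0.2899] trans mm [0.  7.8 4.5] rot [2.16 0.08 0.03]
tcp target [ 0.5323 -0.0569  0.2882] trans mm [ 0.  11.3  6.7] rot [3.16 0.08 0.03]
tcp target [ 0.536  -0.0563  0.2865] trans mm [ 0.  14.8  8.9] rot [4.16 0.08 0.03]
tcp target [ 0.5397 -0.0558  0.2847] trans mm [ 0.  18.2 11.2] rot [5.16 0.08 0.03]
```

Request:
{"fn": "drive_tool", "kwargs": {
  "delta_rot": [
    [1.2,0,0],
    [2.2,0,0],
    [3.2,0,0],
    [4.2,0,0],
    [5.2,0,0]
  ],
  "translation": [
    [0,4.2,2.4],
    [0,7.8,4.5],
    [0,11.3,6.7],
    [0,14.8,8.9],
    [0,18.2,11.2]
  ],
  "fingers": [5,5,5,5,5]
}}

```text
t: 7.3
position: [0.5404, -0.0557, 0.2845]
orientation: [0.017, 0.654, 0.756, 0.019]
ft_force: [-0.1, -0.3, -5.6]
finger_gap: 0.0115
gripper_force: 45.0
```

```bash
python3 - <<'E'
from h import *
grille()
for a,z in((2.5,72),(2,72),(1.5,72),(1.2,71.5)):toplain(-135.3,0,z,a)
E
```

```text
t 7.3 plain [-135.    -0.4   72. ] tab [94.7 -0.2 83.6] eul zyx [ 0.03 -2.9  -0.08] F [-0.18 -0.29 -5.63] Mo [-0.02 -0.02  0.01] 0.011512739948142565 44.99575138092041
tcp target [ 0.5416 -0.0555  0.2838] trans mm [0.  1.2 0.8] rot [0.4  0.08 0.03]
tcp target [ 0.5434 -0.0553  0.2829] trans mm [0.  2.9 1.8] rot [0.9  0.08 0.03]
tcp target [ 0.5452 -0.055   0.2819] trans mm [0.  4.7 2.8] rot [1.4  0.08 0.03]
tcp target [ 0.5463 -0.0548  0.2809] trans mm [0.  5.8 3.9] rot [1.7  0.08 0.03]
```

Request:
{"fn": "drive_tool", "kwargs": {
  "delta_rot": [
    [0.4,0,0],
    [0.9,0,0],
    [1.4,0,0],
    [1.7,0,0],
    [1.7,0,0]
  ],
  "translation": [
    [0,1.2,0.8],
    [0,2.9,1.8],
    [0,4.7,2.8],
    [0,5.8,3.9],
    [0,5.8,3.9]
  ],
  "fingers": [5,5,5,5,5]
}}

```text
t: 7.8
position: [0.5459, -0.0549, 0.2811]
orientation: [0.008, 0.654, 0.756, 0.008]
ft_force: [-0.2, -0.0, -4.8]
finger_gap: 0.0118
gripper_force: 45.0
```

```bash
python3 - <<'E'
from h import *
grille()
for x,z in((-135,71),(-135,70),(-132,71),(-125,71)):toplain(x,0,z,1.2)
E
```

```text
t 7.8 plain [-135.5   -0.4   71.6] tab [94.4 -0.3 76.6] eul zyx [ 0.02 -1.26 -0.08] F [-0.2  -0.02 -4.76] Mo [-0.02 -0.06 -0.06] 0.011765756880123992 44.996100068092346
tcp target [ 0.5466 -0.0548  0.2804] trans mm [0.  0.7 0.7] rot [0.06 0.08 0.02]
tcp target [ 0.5466 -0.0548  0.2794] trans mm [0.  0.7 1.7] rot [0.06 0.08 0.02]
tcp target [ 0.5496 -0.0544  0.2804] trans mm [0.  3.7 0.8] rot [0.06 0.08 0.02]
tcp target [ 0.5565 -0.0534  0.2804] trans mm [ 0.  10.7  0.9] rot [0.06 0.08 0.02]
```

Request:
{"fn": "drive_tool", "kwargs": {
  "delta_rot": [
    [0,0,0],
    [0,0,0],
    [0,0,0],
    [0,0,0],
    [0,0,0]
  ],
  "translation": [
    [0,1,0.5],
    [0,2,1],
    [0,3,1.5],
    [0,3,2],
    [0,3,2]
  ],
  "fingers": [5,5,5,5,5]
}}

```text
t: 8.3
position: [0.5489, -0.0545, 0.2794]
orientation: [0.008, 0.654, 0.756, 0.008]
ft_force: [0.3, 0.1, -4.5]
finger_gap: 0.0115
gripper_force: 45.0
```

```bash
python3 - <<'E'
from h import *
grille()
E
```

```text
t 8.3 plain [-132.3   -0.4   69.9] tab [97.7 -0.3 75.1] eul zyx [ 0.02 -1.31 -0.09] F [ 0.27  0.03 -4.54] Mo [ 0.01 -0.07  0.01] 0.011502072520593262 44.9958872795105
```

Request:
{"fn": "drive_tool", "kwargs": {
  "delta_rot": [
    [0,0,0],
    [0,0,0],
    [0,0,0],
    [0,0,0],
    [0,0,0]
  ],
  "translation": [
    [0,1,0.2],
    [0,1.5,0.4],
    [0,2,0.6],
    [0,2,0.8],
    [0,2,0.8]
  ],
  "fingers": [5,5,5,5,5]
}}

```text
t: 8.8
position: [0.5502, -0.0543, 0.2793]
orientation: [0.007, 0.654, 0.756, 0.007]
ft_force: [-5.3, -0.7, 5.3]
finger_gap: 0.0117
gripper_force: 45.0
```

```bash
python3 - <<'E'
from h import *
grille()
E
```

```text
t 8.8 plain [-131.3   -0.4   70. ] tab [98.6 -0.3 74.8] eul zyx [ 0.03 -1.2  -0.09] F [-5.37  0.03  5.28] Mo [ 0.05  0.91 -0.  ] 0.011710697824005021 44.99895930290222
```

Request:
{"fn": "drive_tool", "kwargs": {
  "delta_rot": [
    [0,0,0],
    [0,0,0],
    [0,0,0],
    [0,0,0],
    [0,0,0]
  ],
  "translation": [
    [0,0,-0.5],
    [0,1,-0.5],
    [0,2,-0.5],
    [0,3,-0.5],
    [0,3,-0.5]
  ],
  "fingers": [5,5,5,5,5]
}}

```text
t: 9.3
position: [0.5537, -0.0538, 0.2794]
orientation: [0.008, 0.654, 0.756, 0.008]
ft_force: [-4.5, -0.8, 5.0]
finger_gap: 0.012
gripper_force: 45.0
```

```bash
python3 - <<'E'
from h import *
grille()
E
```

```text
t 9.3 plain [-127.6   -0.4   69.9] tab [102.4  -0.3  75. ] eul zyx [ 0.03 -1.26 -0.09] F [-4.53 -0.2   5.  ] Mo [0.12 0.8  0.04] 0.011966630038450433 44.99901473522186
```

Request:
{"fn": "drive_tool", "kwargs": {
  "delta_rot": [
    [0,0,0],
    [0,0,0],
    [0,0,0],
    [0,0,0],
    [0,0,0]
  ],
  "translation": [
    [0,0.5,-0.3],
    [0,1,-0.3],
    [0,1.5,-0.3],
    [0,2,-0.3],
    [0,2,-0.3]
  ],
  "fingers": [5,5,5,5,5]
}}

```text
t: 9.8
position: [0.5558, -0.0535, 0.2794]
orientation: [0.008, 0.654, 0.756, 0.008]
ft_force: [-3.8, -1.3, 3.1]
finger_gap: 0.0114
gripper_force: 45.0
```

```bash
python3 - <<'E'
from h import *
grille()
E
```

```text
t 9.8 plain [-125.4   -0.4   69.8] tab [104.5  -0.3  75. ] eul zyx [ 0.02 -1.28 -0.08] F [-3.95 -0.71  3.11] Mo [0.08 0.71 0.01] 0.011449004750723074 44.9987518787384
```

Sliding well; continue.

Request:
{"fn": "drive_tool", "kwargs": {
  "delta_rot": [
    [0,0,0],
    [0,0,0],
    [0,0,0],
    [0,0,0],
    [0,0,0]
  ],
  "translation": [
    [0,0.5,0],
    [0,1,0],
    [0,1.5,0],
    [0,2,0],
    [0,2,0]
  ],
  "fingers": [5,5,5,5,5]
}}

```text
t: 10.3
position: [0.5578, -0.0532, 0.2794]
orientation: [0.008, 0.654, 0.756, 0.008]
ft_force: [-3.9, -0.8, 1.4]
finger_gap: 0.0119
gripper_force: 45.0
```

```bash
python3 - <<'E'
from h import *
grille()
E
```

```text
t 10.3 plain [-123.3   -0.4   69.8] tab [106.6  -0.3  75. ] eul zyx [ 0.02 -1.29 -0.08] F [-3.95 -0.27  1.38] Mo [0.08 0.58 0.01] 0.011852146376772345 44.99851405620575
```

Request:
{"fn": "drive_tool", "kwargs": {
  "delta_rot": [
    [0,0,0],
    [0,0,0],
    [0,0,0],
    [0,0,0],
    [0,0,0]
  ],
  "translation": [
    [0,0.5,0.1],
    [0,1,0.1],
    [0,1.5,0.1],
    [0,2,0.1],
    [0,2,0.1]
  ],
  "fingers": [5,5,5,5,5]
}}

```text
t: 10.8
position: [0.5598, -0.0529, 0.2793]
orientation: [0.008, 0.654, 0.756, 0.008]
ft_force: [-3.8, -0.0, 2.3]
finger_gap: 0.0115
gripper_force: 45.0
```

```bash
python3 - <<'E'
from h import *
grille()
E
```

```text
t 10.8 plain [-121.4   -0.4   69.8] tab [108.6  -0.3  75. ] eul zyx [ 0.02 -1.28 -0.08] F [-3.74  0.53  2.35] Mo [0.06 0.64 0.02] 0.011520306701373505 44.99849259853363
```

Request:
{"fn": "drive_tool", "kwargs": {
  "delta_rot": [
    [0,0,0],
    [0,0,0],
    [0,0,0],
    [0,0,0],
    [0,0,0]
  ],
  "translation": [
    [0,0.5,0.1],
    [0,1,0.1],
    [0,1.5,0.1],
    [0,1.5,0.1],
    [0,1.5,0.1]
  ],
  "fingers": [5,5,5,5,5]
}}

```text
t: 11.3
position: [0.5612, -0.0527, 0.2793]
orientation: [0.008, 0.654, 0.756, 0.008]
ft_force: [-3.6, -0.1, 2.6]
finger_gap: 0.0116
gripper_force: 45.0
```

```bash
python3 - <<'E'
from h import *
grille()
E
```

```text
t 11.3 plain [-119.9   -0.4   69.8] tab [110.   -0.3  75. ] eul zyx [ 0.02 -1.29 -0.08] F [-3.59  0.43  2.64] Mo [0.06 0.64 0.01] 0.01163621490447068 44.99845862388611
```

Request:
{"fn": "drive_tool", "kwargs": {
  "delta_rot": [
    [0,0,0],
    [0,0,0],
    [0,0,0],
    [0,0,0],
    [0,0,0]
  ],
  "translation": [
    [0,0.5,0.05],
    [0,1,0.05],
    [0,1.5,0.05],
    [0,1.5,0.05],
    [0,1.5,0.05]
  ],
  "fingers": [5,5,5,5,5]
}}

```text
t: 11.8
position: [0.5631, -0.0524, 0.2788]
orientation: [0.008, 0.654, 0.756, 0.008]
ft_force: [1.0, 0.2, -3.0]
finger_gap: 0.0117
gripper_force: 45.0
```

```bash
python3 - <<'E'
from h import *
grille()
E
```

```text
t 11.8 plain [-117.8   -0.4   69.2] tab [112.1  -0.3  74.5] eul zyx [ 0.02 -1.33 -0.08] F [ 0.97  0.04 -3.03] Mo [0.04 0.16 0.03] 0.011653641880611184 44.996981620788574
```

```bash
python3 - <<'E'
from h import *
for x,a in((-117,1),(-117,.6),(-117,.3),(-117,0)):toplain(x,-.4,69.3,a)
E
```

```text
tcp target [ 0.5652 -0.0525  0.2783] trans mm [-0.4  2.   0.6] rot [0.33 0.08 0.02]
tcp target [ 0.5666 -0.0523  0.2775] trans mm [-0.4  3.4  1.4] rot [0.73 0.08 0.02]
tcp target [ 0.5677 -0.0521  0.2769] trans mm [-0.4  4.5  2. ] rot [1.03 0.08 0.02]
tcp target [ 0.5688 -0.052   0.2763] trans mm [-0.4  5.6  2.6] rot [1.33 0.08 0.02]
```

Request:
{"fn": "drive_tool", "kwargs": {
  "delta_rot": [
    [0,0,0],
    [0.3,0,0],
    [0.5,0,0],
    [0.7,0,0],
    [0.7,0,0]
  ],
  "translation": [
    [0,0.8,0],
    [0,2,0.5],
    [0,2.7,1],
    [0,3.4,1.4],
    [0,3.4,1.4]
  ],
  "fingers": [5,5,5,5,5]
}}

```text
t: 12.3
position: [0.5662, -0.052, 0.2778]
orientation: [0.004, 0.654, 0.756, 0.003]
ft_force: [-0.3, 0.5, -3.9]
finger_gap: 0.0116
gripper_force: 45.0
```

```bash
python3 - <<'E'
from h import *
grille()
for x,a in((-117,.3),(-117,0)):toplain(x,-.4,69.4,a)
E
```

```text
t 12.3 plain [-117.5   -0.4   69.7] tab [112.5  -0.3  71.9] eul zyx [ 0.02 -0.56 -0.08] F [-0.18  0.56 -3.92] Mo [ 0.01  0.11 -0.01] 0.011602257394266754 44.996691942214966
tcp target [ 0.5677 -0.0521  0.277 ] trans mm [-0.4  1.5  0.8] rot [0.26 0.08 0.02]
tcp target [ 0.5688 -0.052   0.2764] trans mm [-0.4  2.6  1.4] rot [0.56 0.08 0.02]
```

Request:
{"fn": "drive_tool", "kwargs": {
  "delta_rot": [
    [0.2,0,0],
    [0.35,0,0],
    [0.55,0,0],
    [0.6,0,0],
    [0.6,0,0]
  ],
  "translation": [
    [0,0.8,0.4],
    [0,1.4,0.8],
    [0,2.2,1.2],
    [0,2.5,1.4],
    [0,2.5,1.4]
  ],
  "fingers": [5,5,5,5,5]
}}

```text
t: 12.8
position: [0.5685, -0.0516, 0.277]
orientation: [0.0, 0.654, 0.756, -0.001]
ft_force: [-2.4, -0.2, -0.2]
finger_gap: 0.0115
gripper_force: 45.0
```

```bash
python3 - <<'E'
from h import *
grille()
E
```

```text
t 12.8 plain [-117.4   -0.4   70. ] tab [112.6  -0.3  69.9] eul zyx [ 0.03  0.03 -0.09] F [-2.37  0.12 -0.24] Mo [ 0.13  0.29 -0.04] 0.011452472288801923 44.99801516532898
```

Request:
{"fn": "drive_tool", "kwargs": {
  "delta_rot": [
    [0,0,0],
    [0,0,0],
    [0,0,0],
    [0,0,0],
    [0,0,0]
  ],
  "translation": [
    [0,0,0],
    [0,0,0],
    [0,0,0],
    [0,0,0],
    [0,0,0]
  ],
  "fingers": [16,22,30,38,40]
}}

```text
t: 13.3
position: [0.5686, -0.0516, 0.2767]
orientation: [0.001, 0.654, 0.756, -0.001]
ft_force: [0.6, 0.6, 0.2]
finger_gap: 0.0396
gripper_force: 0.0
```

Request:
{"fn": "drive_tool", "kwargs": {
  "delta_rot": [
    [0,0,0],
    [0,0,0],
    [0,0,0],
    [0,0,0],
    [0,0,0]
  ],
  "translation": [
    [0,0,0],
    [0,0,-10],
    [0,0,-30],
    [0,0,-60],
    [0,0,-100]
  ],
  "fingers": [40,40,40,40,40]
}}

```text
t: 13.8
position: [0.5681, -0.0514, 0.3769]
orientation: [-0.001, 0.654, 0.756, -0.002]
ft_force: [0.6, -0.6, 0.4]
finger_gap: 0.0399
gripper_force: 0.0
```

Request:
{"fn": "drive_tool", "kwargs": {
  "delta_rot": [
    [0,0,0],
    [0,0,0],
    [0,0,0],
    [0,0,0],
    [0,0,0]
  ],
  "translation": [
    [-40,0,-20],
    [-80,0,-40],
    [-120,0,-40],
    [-160,0,-40],
    [-200,0,-40]
  ],
  "fingers": [40,40,40,40,40]
}}

```text
t: 14.3
position: [0.5973, -0.2508, 0.4181]
orientation: [0.001, 0.654, 0.756, -0.0]
ft_force: [0.8, 0.2, -0.6]
finger_gap: 0.0402
gripper_force: 0.0
```

```bash
python3 - <<'E'
from h import *
im=get_image("top");im2=get_image("scene")
cv2.imwrite("pics/end.png",np.hstack([cv2.resize(im[140:300,120:260],(420,480),interpolation=cv2.INTER_CUBIC),cv2.resize(im2[190:310,130:310],(360,480)[::1],interpolation=cv2.INTER_CUBIC)]))
Rb=R.from_euler('z',BY,degrees=True)
c=np.array([[-.1174,.065,.075],[.1126,.065,.075],[.1126,-.065,.075],[-.0024,.04,.112],[-.0024,-.04,.112]])
print(((px("top",BOX+Rb.apply(c))-[120,140]+.5)*3).round())
E
```

```text
[[121. 419.]
 [110.  93.]
 [291.  75.]
 [136. 238.]
 [256. 226.]]
```

View pics/end.png

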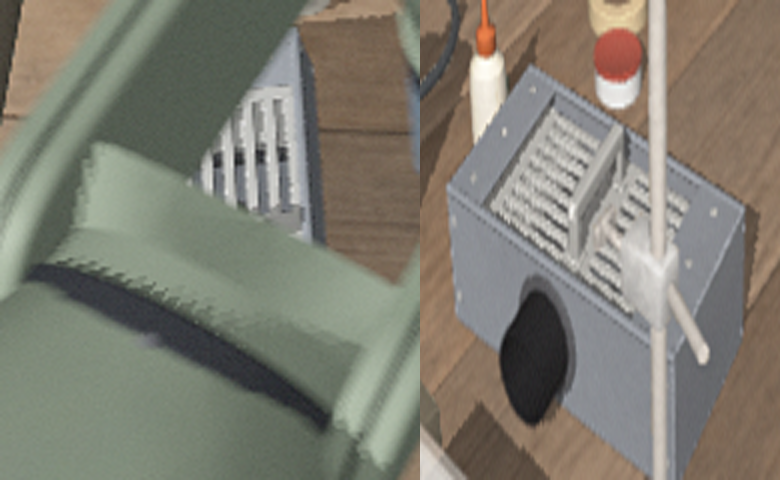

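The scene view shows the grille lying flat under both lips. Bottle and tin are undisturbed and the gripper is clear of everything, so I'm handing in.

```bash
python3 -c "
from workcell import job
print(job.finish_job())"
```

```text
the job is handed in; nothing more can be done
None
```

The grille lies flat under both lips with its tabs in the groove, and I let it go and handed the job in at about 14 s; wrist readings stayed under about 8 N, the final picture shows the bottle and tin in place (the brush was out of that view, never approached), and no verdict came back.

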